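Check the jar caps and shelve the jars

TASK

Some of the three square jars in the leaning rack have loose screw caps, which only a tug round on each cap will show: screw every loose one fully tight, clockwise, before its jar leaves the rack. Then set all three jars down gently, upright, on the board of the low counter shelf beside the rack. Leave the shaker that stands there, and everything else on the counter, where it is.

Things in the scene. Friction and masses are not known exactly. Their poses are not given: they have to be found in the camera images.
- rack: Wooden jar rack, 135 x 260 mm, fixed, left or right of the shelf. Origin: centre of its underside; z up, -x its front, y along its three bays (at y = -85, 0, 85 mm). A bay is a pocket 46 mm square and 46 mm deep that leans 0.56 rad (32 deg) to the front: its axis, pointing out, is (-0.531, 0, 0.847) in the rack frame. Jars slide out along it. The walls between bays are solid wood.
- rack_bay (a point): Centre of the floor of the rack's middle bay, at (25, 0, 36) mm in the rack frame.
- shelf: Low shelf of dark wood, fixed: board 100 mm deep (x), 300 mm long (y), its top 40 mm above the counter. A lip at its front edge stands 6 mm above the board; a 6 mm wire rail at x = 46 mm stands up to 31 mm above it. Origin: centre of its underside, at counter height; z up, -x its front. A sugar shaker stands on it.
- sugar_shaker: Round glass shaker with a grey domed top, 44 mm diameter, 90 mm high, loose, somewhere along the shelf. Origin: centre of its underside. Not to be moved.
- jar_a: One of three alike jars, any of them in any bay, 140 to 300 g: square glass body 42 x 42 x 62 mm with paper label, short neck, round dark steel screw cap 42 mm in diameter from 74 to 104 mm along z, gripped across its ribbed side above the square body. Origin: centre of the underside; z along the jar to its cap. The bay keeps the jar from turning with its cap, but for 0.1 rad of play.
- jar_a_cap (a joint): Screw cap of jar_a: 0 is fully tight, against a firm stop; grows to 1.6 rad as it is unscrewed (anticlockwise seen from above the cap). Starts tight (0 to 0.02) or loose (0.3 to 1.15), which cannot be seen. A loose cap turns under about 0.06 N m and stays where it is left; a tight one does not give clockwise. It hardly rises as it turns.
- jar_b: One of three alike jars, any of them in any bay, 140 to 300 g: square glass body 42 x 42 x 62 mm with paper label, short neck, round dark steel screw cap 42 mm in diameter from 74 to 104 mm along z, gripped across its ribbed side above the square body. Origin: centre of the underside; z along the jar to its cap. The bay keeps the jar from turning with its cap, but for 0.1 rad of play.
- jar_b_cap (a joint): Screw cap of jar_b: 0 is fully tight, against a firm stop; grows to 1.6 rad as it is unscrewed (anticlockwise seen from above the cap). Starts tight (0 to 0.02) or loose (0.3 to 1.15), which cannot be seen. A loose cap turns under about 0.06 N m and stays where it is left; a tight one does not give clockwise. It hardly rises as it turns.
- jar_c: One of three alike jars, any of them in any bay, 140 to 300 g: square glass body 42 x 42 x 62 mm with paper label, short neck, round dark steel screw cap 42 mm in diameter from 74 to 104 mm along z, gripped across its ribbed side above the square body. Origin: centre of the underside; z along the jar to its cap. The bay keeps the jar from turning with its cap, but for 0.1 rad of play.
- jar_c_cap (a joint): Screw cap of jar_c: 0 is fully tight, against a firm stop; grows to 1.6 rad as it is unscrewed (anticlockwise seen from above the cap). Starts tight (0 to 0.02) or loose (0.3 to 1.15), which cannot be seen. A loose cap turns under about 0.06 N m and stays where it is left; a tight one does not give clockwise. It hardly rises as it turns.
- soap_pump: Soap pump bottle, 78 x 61 x 170 mm, loose on the counter. Origin: centre of its underside. Not to be moved.
- sauce_bottle: Sauce bottle with brown cap, 47 x 78 x 188 mm, loose on the counter. Origin: centre of its underside. Not to be moved.
- tea_box: Upright green tea carton, 46 x 59 x 100 mm, loose on the counter. Origin: centre of its underside. Not to be moved.
- tumbler: Clear drinking glass, 80 mm diameter, 91 mm high, loose on the counter. Origin: centre of its underside. Not to be moved.
- spice_shaker: Round shaker with domed grey top and dark contents, 44 mm diameter, 90 mm high, loose on the counter. Origin: centre of its underside. Not to be moved.
- salt_shaker: Round shaker with domed grey top and white contents, 44 mm diameter, 90 mm high, loose on the counter. Origin: centre of its underside. Not to be moved.

How it is judged:
At the end, for the whole second after the job is handed in: All three jars stand on the shelf's board: origin within 40 mm of the shelf's middle line in x, 140 mm in y and 6 mm of the board's top in height, upright within 0.1 rad, at rest, each cap within 0.1 rad of fully tight (x of jar_a in the frame of shelf between -0.04 and 0.04 m and y of jar_a in the frame of shelf between -0.14 and 0.14 m and z of jar_a in the frame of shelf between 0.034 and 0.046 m and angle between each of jar_a, jar_b, jar_c's own z axis and vertical below 0.1 rad and value of joint each of jar_a_cap, jar_b_cap, jar_c_cap below 0.1 rad and linear speed of each of jar_a, jar_b, jar_c below 0.03 m/s and x of jar_b in the frame of shelf between -0.04 and 0.04 m and y of jar_b in the frame of shelf between -0.14 and 0.14 m and z of jar_b in the frame of shelf between 0.034 and 0.046 m and x of jar_c in the frame of shelf between -0.04 and 0.04 m and y of jar_c in the frame of shelf between -0.14 and 0.14 m and z of jar_c in the frame of shelf between 0.034 and 0.046 m); the robot touches nothing.
It fails at once if a jar is taken from its bay (moved over 40 mm) while its cap is loose (over 0.15 rad from tight) ((distance of jar_a from where it was at the start of the episode above 0.04 m and value of joint jar_a_cap above 0.15 rad) or (distance of jar_b from where it was at the start of the episode above 0.04 m and value of joint jar_b_cap above 0.15 rad) or (distance of jar_c from where it was at the start of the episode above 0.04 m and value of joint jar_c_cap above 0.15 rad)).
It fails at once if a jar is dropped: it moves faster than 0.5 m/s with no finger on it ((linear speed of jar_a above 0.5 m/s and contact force between the fingers and jar_a below 0.05 N) or (linear speed of jar_b above 0.5 m/s and contact force between the fingers and jar_b below 0.05 N) or (linear speed of jar_c above 0.5 m/s and contact force between the fingers and jar_c below 0.05 N)).
It fails at once if one of the other things is moved more than 30 mm or tipped more than 0.4 rad (distance of any of soap_pump, sauce_bottle, tea_box, tumbler, spice_shaker, salt_shaker, sugar_shaker from where it was at the start of the episode above 0.03 m or angle between any of soap_pump, sauce_bottle, tea_box, tumbler, spice_shaker, salt_shaker, sugar_shaker's own z axis and vertical above 0.4 rad).
It also fails if it takes over 72 s, if anything falls off the work surface, if the arm or the gripper's body presses on something with over 40 N, if the wrist force passes 120 N, or if a joint passes its speed limit or range.

ROBOT

A 6-joint arm with a two-finger parallel gripper is mounted at the origin on a cart in front of the work surface, level with it; the furniture and walls round the work are solid. World frame = base frame: x ahead of the robot, y to its left, z up, the work surface at z = 0. Lengths are in m, angles in rad, forces in N, time in s.
With the tool pointing down it reaches from about 0.3 to 0.775 m from the base axis. Payload 14.6 kg.
Tool frame: the origin (TCP) lies midway between the tips of the shut fingers; the grasp point (between the pads) lies 19 mm behind it; z points along the fingers, y is the line along which they close (so a half turn about z gives the same grasp; the last joint's range is limited). The gripper opens to 94 mm and grips with 3 to 60 N. Pads are 16 mm wide; open, the fingers measure 119 mm over their backs; the gripper's body (75 mm by 177 mm) begins 78 mm behind the grasp point.
Start: joints at [1.077, 0.3, 1.521, -0, 1.321, -0.067], TCP at [0.228, 0.501, 0.205] pointing down, gripper open.
Joint ranges: [-3.03, 3.03], [-0.79, 2.21], [0.23, 2.52], [-1.04, 4.18], [0, 3.07], [-2.55, 2.55]. Speed limits (rad/s): [2.22, 2.22, 2.57, 3.14, 3.14, 3.14].

INTERFACE

Orientations are given as [roll, pitch, yaw] about the fixed x, y, z axes, in that order (R = Rz(yaw) Ry(pitch) Rx(roll)).
In Python, from station import ctrl gives the robot as it stands. The module is installed in compiled form; this text tells all that it offers.
- The arm moves only by the tool servo_tool, never from a script. Its argument "plan" is a list of rows, each a list of 7 numbers: the opening in per cent of the stroke, from 0 (shut) to 100 (fully open), then the shift along the tool's x, y, z in m, then the turn, a rotation vector about the tool's x, y, z in rad. A call has exactly 8 rows; each row shifts and turns the commanded pose from where the row before left it, along the tool's axes as they then stand; what a row does not reach is not made up. A row lasts 1/8 s, in which the tool goes at most 62.5 mm and 10.7 degrees, less where a joint would pass 70% of its speed; a pose out of reach is approached as far as the arm can. A call with a gripper value outside its range is refused whole. The fingers move at their own pace and stop on an object; "force" is the grip in N (left out, the last holds). Time passes only in rows, so rows that do not move let the fingers close, or fill a call up. It gives the time, the measured TCP pose, the force, the opening and the grip force at its end, in the units of the state.
- ctrl.get_obs(): the state, without advancing time (a new reading comes with each control period).
- ctrl.camera(name): name is "scene" or "top" or "wrist"; returns a dict with "pixels" (384x512x3 uint8, red, green, blue), "z_map" (384x512 float32, m along the optical axis (not along the pixel's ray), 0 where there is no reading), "mtx" (3x3 intrinsics, pixels), "pose" (4x4, takes a point from camera to world coordinates). Camera axes: x right, y up, looking along -z (the intrinsics and any distortion apply to the point x, -y, -z); pixel columns grow to the right and rows downward; lengths in m; the calibration is good to about 2 mm. The wrist camera is an equidistant fisheye: a pixel r from the principal point sees the ray r / f radians off the axis. A picture is of the moment at which its call begins.
- ctrl.hand_in(): hands the job in; it is judged then, once.
The state is a dict: "time_s": time; "qpos": joint angles; "joint_vel": joint speeds; "tau": joint torques, N m; "ee_pos": TCP position; "eef_rot": TCP orientation; "force": force on the tool from outside, world axes, zero at the start; "moment": the same for the moment, N m; "grip_width": finger opening in m; "grip_force": force on a finger pad.
Only numpy, scipy, OpenCV 4.12 (cv2) and the standard library are available. Lean on these libraries where they do the work, as an engineer would, in place of code of your own. Each camera call takes 0.05 s, during which the arm holds its last target. There are 200 camera calls.

## Working session

There is one attempt and no reset: what is moved stays moved. The work goes in short steps, Python scripts to look and compute and a tool call to move; the robot and the scene stay as the last step left them, time stands still between calls to the robot, and variables do not carry over. Pictures are saved under pics/ and viewed, at most 10 in all, crops included, and the job is handed in when it is done.

Besides the shell and the picture viewer there is one more tool, called after "Request:" as name([rows], argument=value, ...), one row to a line, values as JSON. servo_tool: Moves the arm, as the interface text tells. Its arguments: {"type":"object","properties":{"plan":{"type":"array","items":{"type":"array","items":{"type":"number"}}},"force":{"type":"number"}},"required":["plan"]}

```bash
mkdir -p pics; ls; python3 - <<'E'
from station import ctrl
import cv2,numpy as np
o=ctrl.get_obs(); print({k:np.round(v,3) for k,v in o.items()})
for n in("scene","top"):
    c=ctrl.camera(n); cv2.imwrite(f"pics/{n}0.png",c["pixels"][...,::-1]); np.savez(f"{n}0.npz",**{k:c[k] for k in c})
    print(n,c["mtx"],np.round(c["pose"],3))
E
```

```text
pics
{'time_s': np.float64(0.0), 'qpos': array([ 1.077,  0.3  ,  1.522, -0.   ,  1.321, -0.067]), 'joint_vel': array([-0.001,  0.001,  0.001, -0.001, -0.   ,  0.001]), 'tau': array([-0.0000e+00, -5.3181e+01, -3.5274e+01,  7.1000e-02,  2.4000e-02,
       -0.0000e+00]), 'ee_pos': array([0.228, 0.5  , 0.205]), 'eef_rot': array([-3.14 , -0.   ,  2.715]), 'force': array([0.325, 0.241, 0.399]), 'moment': array([-0.013,  0.011,  0.013]), 'grip_force': np.float64(0.0), 'grip_width': np.float64(0.094)}
scene [[392.12621462   0.         254.35274743]
 [  0.         392.12621462 193.80895048]
 [  0.           0.           1.        ]] [[ 0.734  0.364 -0.573 -0.194]
 [-0.679  0.405 -0.613 -0.749]
 [ 0.009  0.839  0.544  0.765]
 [ 0.     0.     0.     1.   ]]
top [[424.64566622   0.         258.88231518]
 [  0.         424.64566622 184.41621273]
 [  0.           0.           1.        ]] [[-0.011  0.99  -0.143  0.344]
 [-1.    -0.011 -0.002  0.048]
 [-0.003  0.143  0.99   1.361]
 [ 0.     0.     0.     1.   ]]
```

View pics/scene0.png

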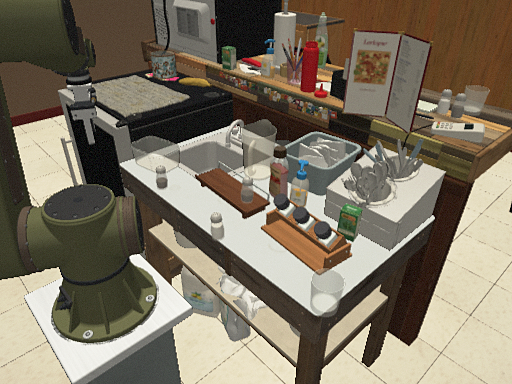

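View pics/top0.png

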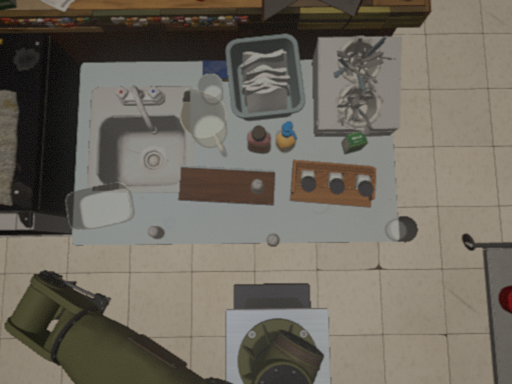

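The top view shows the shelf at cols 180-275, rows 167-204, with the shaker at (257,185). The rack is at cols 290-377, rows 160-206, with caps at (308,184), (337,186) and (365,188). The sauce bottle (259,138) and soap pump (287,137) stand behind, and the salt shaker (273,240) is in front.

```bash
cat > h.py <<'E'
import numpy as np,cv2
def cloud(c):
    z=c["z_map"];K=c["mtx"];v,u=np.indices(z.shape)
    p=np.stack([(u-K[0,2])/K[0,0]*z,-(v-K[1,2])/K[1,1]*z,-z],-1)
    T=c["pose"];return p@T[:3,:3].T+T[:3,3]
E
python3 - <<'E'
from h import *
c=dict(np.load("top0.npz"));P=cloud(c);im=c["pixels"];g=im.max(-1)
def rect(name,m):
    m=m.astype(np.uint8);n,l,s,ce=cv2.connectedComponentsWithStats(m)
    for i in range(1,n):
        if s[i,4]<60: continue
        q=P[l==i];r=cv2.minAreaRect(q[:,:2].astype(np.float32)*1000)
        print(name,s[i],"mean",np.round(q.mean(0),3),"z",np.round(np.percentile(q[:,2],[5,50,95]),3),"rect",np.round(r[0]),np.round(r[1]),round(r[2],1))
Z=P[...,2];roi=np.zeros(Z.shape,bool);roi[100:250,130:420]=1
rect("board",roi&(Z>.032)&(Z<.05))
rect("rack",roi&(Z>.01)&(np.arange(512)>283)[None]&(np.arange(512)<385)[None]&(np.arange(384)>150)[:,None])
rect("all",roi&(Z>.02))
rect("caps",roi&(Z>.09)&(g<75)&(np.arange(384)>155)[:,None])
for n,(u,v) in dict(c1=(308,184),c2=(337,186),c3=(365,188),shk=(257,185),salt=(273,240),sauce=(259,138),soap=(287,130),tea=(355,142)).items(): print(n,np.round(np.median(P[v-2:v+3,u-2:u+3].reshape(-1,3),0),3))
s=dict(np.load("scene0.npz"))["pixels"]
a=cv2.resize(im[120:250,170:420],None,fx=3,fy=3,interpolation=2);b=cv2.resize(s[130:280,180:370],None,fx=3,fy=3)
cv2.imwrite("pics/crop1.png",a[...,::-1])
E
```

```text
board [247 104  40   9 135] mean [0.783 0.026 0.041] z [0.033 0.041 0.05 ] rect [784.  23.] [ 16. 127.] 3.4
board [191 112  33  20  78] mean [0.756 0.23  0.041] z [0.034 0.041 0.049] rect [750. 223.] [ 49. 108.] 20.0
board [ 177  168   98   37 2941] mean [0.532 0.159 0.041] z [0.036 0.041 0.046] rect [532. 154.] [300. 105.] 86.4
board [397 218  15  23  70] mean [ 0.393 -0.403  0.041] z [0.034 0.042 0.049] rect [ 393. -397.] [69. 34.] 7.5
rack [ 290  160   86   48 2926] mean [ 0.536 -0.174  0.077] z [0.011 0.076 0.129] rect [ 518. -116.] [222. 424.] 18.9
all [130 100  34  35 349] mean [0.759 0.396 0.097] z [0.022 0.112 0.143] rect [589. 246.] [629.  92.] 36.9
all [ 179  100   48   57 1440] mean [0.719 0.214 0.121] z [0.032 0.118 0.185] rect [578. 121.] [472. 133.] 32.9
all [ 230  100   75   21 1118] mean [0.766 0.028 0.089] z [0.03  0.073 0.133] rect [597. -13.] [471. 221.] 11.5
all [ 313  100   87   54 3374] mean [ 0.72  -0.245  0.11 ] z [0.039 0.112 0.175] rect [ 633. -105.] [250. 604.] 39.4
all [275 121  22  32 493] mean [ 0.667 -0.03   0.115] z [0.035 0.1   0.169] rect [528.  19.]
[... 515 characters left out ...]
z [0.033 0.079 0.091] rect [377. 218.] [343.  41.] 85.7
all [266 233  14  14 154] mean [0.362 0.012 0.072] z [0.035 0.083 0.091] rect [363.  10.] [41. 40.] 89.4
caps [301 177  15  15 169] mean [ 0.524 -0.094  0.124] z [0.115 0.125 0.134] rect [524. -95.] [42. 41.] 3.8
caps [330 179  14  15 174] mean [ 0.515 -0.176  0.131] z [0.115 0.124 0.134] rect [430. -81.] [ 44. 307.] 41.7
caps [358 181  15  15 177] mean [ 0.506 -0.257  0.145] z [0.114 0.124 0.133] rect [ 438. -113.] [ 45. 372.] 25.3
c1 [ 0.522 -0.094  0.127]
c2 [ 0.516 -0.179  0.126]
c3 [ 0.509 -0.261  0.127]
shk [0.521 0.056 0.129]
salt [0.361 0.011 0.089]
sauce [0.648 0.049 0.185]
soap [ 0.678 -0.033  0.166]
tea [ 0.654 -0.243  0.099]
```

View pics/crop1.png

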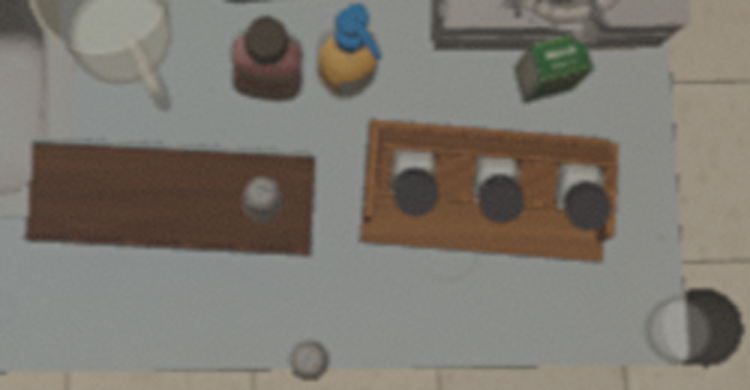

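```bash
cat >> h.py <<'E'
from scipy.spatial.transform import Rotation as Ro, Slerp
RACK=dict(o=np.array([0.545,-0.180,0]),yaw=-0.10)
SHELF=dict(o=np.array([0.532,0.154,0]),yaw=-0.063)
AX=np.array([-0.531,0,0.847])
def w(F,p): return F["o"]+Ro.from_euler("z",F["yaw"]).apply(p)
def bay(y,s,ang=0):            # TCP pose over bay, s = TCP height along jar axis, ang = turn about tool z
    x=np.array([0,1.,0]);z=-AX/np.linalg.norm(AX);R=Ro.from_matrix(np.c_[x,np.cross(z,x),z])
    return w(RACK,np.array([.025,y,.036])+AX*s),Ro.from_euler("z",RACK["yaw"])*R*Ro.from_rotvec([0,0,ang])
def down(x,y,z,ang=0):         # upright tool over shelf point
    R=Ro.from_matrix(np.c_[[0,1,0],[1,0,0],[0,0,-1]])
    return w(SHELF,np.array([x,y,z])),Ro.from_euler("z",SHELF["yaw"])*R*Ro.from_rotvec([0,0,ang])
def cur():
    from station import ctrl
    o=ctrl.get_obs();return np.array(o["ee_pos"]),Ro.from_euler("xyz",o["eef_rot"])
def rows(a,b,n,g):             # n rows from pose a to b, rounding carried along; returns end pose
    p,R=a;S=Slerp([0,1],Ro.concatenate([a[1],b[1]]))
    for k in range(1,n+1):
        d=np.round(R.inv().apply(a[0]+(b[0]-a[0])*k/n-p),3);p=p+R.apply(d)
        r=np.round((R.inv()*S(k/n)).as_rotvec(),2);R=R*Ro.from_rotvec(r)
        print([g]+[float(v) for v in np.r_[d,r]+0.],end=",\n" if k%8==0 else ",")
        if k%8==0: print(f"--- p {np.round(p,3)}")
    print();return p,R
E
python3 - <<'E'
from h import *
c=dict(np.load("top0.npz"));P=cloud(c);im=c["pixels"].astype(int)
Q=P.reshape(-1,3);k=(Q[:,0]>.44)&(Q[:,0]<.64)&(Q[:,1]<-.02)&(Q[:,1]>-.34)&(Q[:,2]>.012)&(Q[:,2]<.2);Q=Q[k]
r=cv2.minAreaRect((Q[:,:2]*1000).astype(np.float32));print("rack",r)
yw=RACK["yaw"];L=Ro.from_euler("z",-yw).apply(Q-RACK["o"])
for x in np.arange(-.08,.09,.01):
    m=abs(L[:,0]-x)<.005
    if m.sum()>5: print(round(x,2),m.sum(),np.round(np.percentile(L[m,2],[10,50,95]),3),np.round([L[m,1].min(),L[m,1].max()],3))
Qs=P.reshape(-1,3);k=(Qs[:,0]>.45)&(Qs[:,0]<.62)&(Qs[:,1]>-.015)&(Qs[:,1]<.34)&(Qs[:,2]>.02)&(Qs[:,2]<.05);print("shelf",cv2.minAreaRect((Qs[k][:,:2]*1000).astype(np.float32)))
rows(cur(),bay(0,.20,0),16,60)
E
```

```text
rack ((559.3614501953125, -181.9072723388672), (262.6421203613281, 170.32920837402344), 85.27473449707031)
-0.07 41 [0.012 0.013 0.015] [-0.126  0.123]
-0.06 82 [0.012 0.013 0.016] [-0.129  0.127]
-0.05 145 [0.013 0.034 0.119] [-0.131  0.128]
-0.04 227 [0.013 0.117 0.124] [-0.131  0.129]
-0.03 243 [0.015 0.124 0.131] [-0.13  0.13]
-0.02 290 [0.051 0.076 0.134] [-0.13   0.129]
-0.01 239 [0.063 0.077 0.126] [-0.128  0.129]
-0.0 257 [0.07  0.081 0.101] [-0.129  0.129]
0.01 255 [0.075 0.085 0.097] [-0.132  0.129]
0.02 280 [0.075 0.087 0.093] [-0.131  0.129]
0.03 190 [0.07  0.079 0.087] [-0.129  0.129]
0.04 186 [0.056 0.062 0.071] [-0.129  0.129]
0.05 86 [0.047 0.051 0.056] [-0.129  0.129]
0.06 44 [0.012 0.013 0.016] [-0.126  0.123]
shelf ((532.3632202148438, 153.74754333496094), (300.0712585449219, 105.26548767089844), 86.37736511230469)
[60, -0.031, -0.032, 0.0, -0.03, -0.02, 0.08],[60, -0.033, -0.03, 0.0, -0.03, -0.02, 0.07],[60, -0.036, -0.027, -0.001, -0.03, -0.02, 0.08],[60, -0.037, -0.024, 0.0, -0.03, -0.03, 0.07],[60, -0.039, -0.022, 0.0, -0.03, -0.02, 0.08],[60, -0.04, -0.018, 0.0, -0.03, -0.02, 0.07],[60, -0.042, -0.015, 0.0, -0.03, -0.02, 0.08],[60, -0.043, -0.013, 0.001, -0.03, -0.02, 0.08],
--- p [0.345 0.164 0.205]
[60, -0.044, -0.008, 0.002, -0.03, -0.02, 0.07],[60, -0.044, -0.006, 0.002, -0.03, -0.03, 0.08],[60, -0.044, -0.002, 0.003, -0.03, -0.02, 0.07],[60, -0.045, 0.001, 0.005, -0.03, -0.02, 0.08],[60, -0.044, 0.004, 0.005, -0.04, -0.02, 0.07],[60, -0.043, 0.007, 0.006, -0.03, -0.02, 0.08],[60, -0.043, 0.01, 0.007, -0.03, -0.02, 0.07],[60, -0.042, 0.013, 0.009, -0.03, -0.03, 0.08],
--- p [ 0.464 -0.172  0.205]
```

Request:
servo_tool([
  [75, -0.031, -0.032, 0, -0.03, -0.02, 0.08],
  [75, -0.033, -0.03, 0, -0.03, -0.02, 0.07],
  [75, -0.036, -0.027, -0.001, -0.03, -0.02, 0.08],
  [75, -0.037, -0.024, 0, -0.03, -0.03, 0.07],
  [75, -0.039, -0.022, 0, -0.03, -0.02, 0.08],
  [75, -0.04, -0.018, 0, -0.03, -0.02, 0.07],
  [75, -0.042, -0.015, 0, -0.03, -0.02, 0.08],
  [75, -0.043, -0.013, 0.001, -0.03, -0.02, 0.08],
])

```text
time_s: 1.1
ee_pos: [0.3456, 0.163, 0.2056]
eef_rot: [2.863, 0.087, 2.086]
force: [1.3, -0.3, 0.5]
grip_width: 0.0703
grip_force: 0.0
```

Request:
servo_tool([
  [75, -0.044, -0.008, 0.002, -0.03, -0.02, 0.07],
  [75, -0.044, -0.006, 0.002, -0.03, -0.03, 0.08],
  [75, -0.044, -0.002, 0.003, -0.03, -0.02, 0.07],
  [75, -0.045, 0.001, 0.005, -0.03, -0.02, 0.08],
  [75, -0.044, 0.004, 0.005, -0.04, -0.02, 0.07],
  [75, -0.043, 0.007, 0.006, -0.03, -0.02, 0.08],
  [75, -0.043, 0.01, 0.007, -0.03, -0.02, 0.07],
  [75, -0.042, 0.013, 0.009, -0.03, -0.03, 0.08],
])

```text
time_s: 2.1
ee_pos: [0.4643, -0.1738, 0.2052]
eef_rot: [2.576, 0.002, 1.465]
force: [-0.1, 0.6, 0.0]
grip_width: 0.0707
grip_force: 0.0
```

```bash
python3 - <<'E'
from h import *
from station import ctrl
o=ctrl.get_obs();print(o["time_s"],np.round(o["qpos"],3),np.round(o["force"],2),np.round(o["moment"],3))
a=cur();b=bay(0,.2);print(np.round(a[0],3),np.round(b[0],3),np.round((b[1].inv()*a[1]).as_rotvec(),3))
c=ctrl.camera("wrist");np.savez("wrist0.npz",**c);cv2.imwrite("pics/w0.png",c["pixels"][...,::-1]);print(c["mtx"],np.round(c["pose"],3))
E
```

```text
2.1 [-0.561 -0.1    2.065  0.375  0.693 -0.687] [-0.07  0.55  0.01] [0.016 0.26  0.025]
[ 0.464 -0.174  0.205] [ 0.464 -0.172  0.205] [-0.005 -0.005  0.003]
[[297.31863964   0.         253.43051065]
 [  0.         297.31863964 187.29542845]
 [  0.           0.           1.        ]] [[ 0.84   0.244 -0.485  0.377]
 [-0.088  0.943  0.322 -0.086]
 [ 0.535 -0.228  0.813  0.357]
 [ 0.     0.     0.     1.   ]]
```

View pics/w0.png

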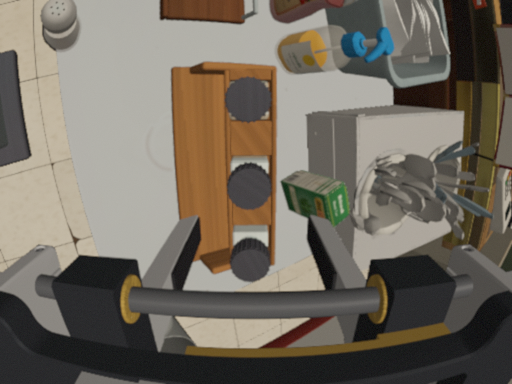

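The wrist view shows the three caps at about (248,100), (249,187) and (250,260), with the open fingers below. I'll measure the cap tops.

```bash
cat > capm.py <<'E'
from h import *
def fcloud(c):
    z=c["z_map"];K=c["mtx"];v,u=np.indices(z.shape)
    x=(u-K[0,2])/K[0,0];y=(v-K[1,2])/K[1,1];th=np.hypot(x,y)+1e-9;t=np.tan(np.minimum(th,1.4))/th
    p=np.stack([x*t*z,-y*t*z,-z],-1);T=c["pose"];return p@T[:3,:3].T+T[:3,3]
E
python3 - <<'E'
from capm import *
c=dict(np.load("wrist0.npz"));P=fcloud(c);g=c["pixels"].max(-1)
L=Ro.from_euler("z",-RACK["yaw"]).apply((P-RACK["o"]).reshape(-1,3)).reshape(P.shape)
h=(L-[.025,0,.036])@AX
m=((g<85)&(abs(h-.104)<.005)&(abs(L[...,1])<.14)&(c["z_map"]>0)).astype(np.uint8)
n,l,s,_=cv2.connectedComponentsWithStats(m)
for i in range(1,n):
    if s[i,4]<150: continue
    q=L[l==i];e1=q@np.array([.847,0,.531])*1000;e2=q[:,1]*1000
    (cx,cy),r=cv2.minEnclosingCircle(np.c_[e1,e2].astype(np.float32))
    print(s[i],"circle lean-dir,y",round(cx-(25*.847+36*.531),1),round(cy,1),"r",round(r,1),"h",np.round(np.percentile(h[l==i],[10,50,90]),4),"xw",np.round(P[l==i].mean(0),3))
E
```

```text
[ 225   78   47   44 1552] circle lean-dir,y -4.2 82.4 r 21.4 h [0.1053 0.1063 0.1072] xw [ 0.518 -0.095  0.124]
[ 227  166   45   43 1433] circle lean-dir,y -3.4 -1.3 r 21.6 h [0.1049 0.1061 0.107 ] xw [ 0.511 -0.177  0.124]
[ 230  245   40   36 1067] circle lean-dir,y -3.8 -85.4 r 21.4 h [0.104  0.1057 0.1066] xw [ 0.503 -0.26   0.123]
```

```bash
sed -i 's/0.545,-0.180,0/0.541,-0.1815,0/' h.py; python3 - <<'E'
from h import *
e=rows(cur(),bay(.085,.19,-.6),4,75)
rows(e,bay(.085,.071,-.6),4,75)
E
```

```text
[75, 0.022, -0.001, 0.002, 0.0, 0.0, -0.15],[75, 0.022, 0.002, 0.001, 0.0, 0.0, -0.15],[75, 0.021, 0.005, 0.002, 0.0, 0.01, -0.16],[75, 0.021, 0.009, 0.001, 0.0, 0.0, -0.15],
[75, 0.0, 0.0, 0.03, 0.0, 0.0, 0.0],[75, 0.0, 0.0, 0.03, 0.0, 0.0, 0.0],[75, 0.0, -0.001, 0.029, 0.0, 0.0, 0.0],[75, 0.0, 0.0, 0.03, 0.0, 0.0, 0.0],
```

Request:
servo_tool([
  [75, 0.022, -0.001, 0.002, 0, 0, -0.15],
  [75, 0.022, 0.002, 0.001, 0, 0, -0.15],
  [75, 0.021, 0.005, 0.002, 0, 0.01, -0.15],
  [75, 0.021, 0.009, 0.001, 0, 0, -0.15],
  [75, 0, 0, 0.03, 0, 0, 0],
  [75, 0, 0, 0.03, 0, 0, 0],
  [75, 0, -0.001, 0.029, 0, 0, 0],
  [75, 0, 0, 0.03, 0, 0, 0],
])

```text
time_s: 3.15
ee_pos: [0.5348, -0.0901, 0.0954]
eef_rot: [2.661, 0.3, 1.998]
force: [0.0, -0.1, 0.3]
grip_width: 0.0705
grip_force: 0.0
```

Request:
servo_tool([
  [0, 0, 0, 0, 0, 0, 0],
  [0, 0, 0, 0, 0, 0, 0],
  [0, 0, 0, 0, 0, 0, 0],
  [0, 0, 0, 0, 0, 0, 0],
  [0, 0, 0, 0, 0, 0, 0.05],
  [0, 0, 0, 0, 0, 0, 0.05],
  [0, 0, 0, 0, 0, 0, 0.05],
  [0, 0, 0, 0, 0, 0, 0.05],
], force=20)

```text
time_s: 4.15
ee_pos: [0.5349, -0.0902, 0.0974]
eef_rot: [2.614, 0.204, 1.816]
force: [-2.5, 4.1, 4.7]
grip_width: 0.0415
grip_force: 20.0
```

```bash
cat > st.py <<'E'
from h import *
from station import ctrl
import sys
def st(y):
    o=ctrl.get_obs();p,R=cur();b=bay(y,0)
    l=Ro.from_euler("z",-RACK["yaw"]).apply(p-RACK["o"])-[.025,y,.036]
    print("t",o["time_s"],"q",np.round(o["qpos"],2),"F_tool",np.round(R.inv().apply(o["force"]),2),"M_tool",np.round(R.inv().apply(o["moment"]),3),
     "grip",np.round([o["grip_width"],o["grip_force"]],4),"rot",np.round((b[1].inv()*R).as_rotvec(),3),"lean,y,s",np.round([l@[.847,0,.531],l[1],l@AX],4))
if __name__=="__main__": st(float(sys.argv[1]))
E
python3 st.py .085
```

```text
t 4.15 q [-0.29  0.18  2.07  0.31  0.35 -0.85] F_tool [ 3.54  1.49 -5.48] M_tool [-0.171  0.783 -0.537] grip [ 0.0415 19.9995] rot [-0.003  0.005 -0.399] lean,y,s [-0.0015  0.0053  0.0734]
```

```bash
python3 - <<'E'
from h import *
rows(cur(),bay(.084,.071,-.45),3,75)
E
```

```text
[75, -0.002, 0.0, 0.001, 0.0, 0.0, -0.02],[75, -0.002, -0.001, 0.001, 0.0, 0.0, -0.01],[75, -0.002, 0.0, 0.0, 0.0, 0.0, -0.02],
```

Request:
servo_tool([
  [75, 0, 0, 0, 0, 0, 0],
  [75, 0, 0, 0, 0, 0, 0],
  [75, 0, 0, 0, 0, 0, 0],
  [75, -0.002, 0, 0.001, 0, 0, -0.02],
  [75, -0.002, -0.001, 0.001, 0, 0, -0.01],
  [75, -0.002, 0, 0, 0, 0, -0.02],
  [75, 0, 0, 0, 0, 0, 0],
  [75, 0, 0, 0, 0, 0, 0],
])

```text
time_s: 5.15
ee_pos: [0.5363, -0.0962, 0.0954]
eef_rot: [2.625, 0.229, 1.861]
force: [-0.1, -0.3, -0.5]
grip_width: 0.07
grip_force: 0.0
```

```bash
python3 st.py .085
```

```text
t 5.15 q [-0.3   0.19  2.07  0.32  0.36 -0.93] F_tool [-0.16 -0.48  0.38] M_tool [ 0.254  0.106 -0.082] grip [0.07 0.  ] rot [-0.002  0.006 -0.45 ] lean,y,s [-0.0008 -0.0006  0.0706]
```

Request:
servo_tool([
  [0, 0, 0, 0, 0, 0, 0],
  [0, 0, 0, 0, 0, 0, 0],
  [0, 0, 0, 0, 0, 0, 0],
  [0, 0, 0, 0, 0, 0, 0.05],
  [0, 0, 0, 0, 0, 0, 0.05],
  [0, 0, 0, 0, 0, 0, 0.05],
  [0, 0, 0, 0, 0, 0, 0.05],
  [0, 0, 0, 0, 0, 0, 0.05],
], force=25)

```text
time_s: 6.15
ee_pos: [0.5372, -0.0966, 0.0964]
eef_rot: [2.587, 0.102, 1.643]
force: [2.3, 0.5, 3.4]
grip_width: 0.0417
grip_force: 25.0
```

```bash
python3 st.py .085
```

```text
t 6.15 q [-0.3   0.18  2.07  0.32  0.36 -0.67] F_tool [ 0.01  3.8  -1.66] M_tool [-0.487  0.08  -0.735] grip [ 0.0417 24.9995] rot [-0.004  0.005 -0.2  ] lean,y,s [ 0.0005 -0.0009  0.0709]
```

Mz is about −0.65 N m net, with slip under the pads, so this cap is tight. I'll pull the jar out.

```bash
python3 - <<'E'
from h import *
a=cur();b=(a[0]+Ro.from_euler("z",RACK["yaw"]).apply(AX)*.095,a[1])
e=rows(a,b,5,0)
e=rows(e,(np.r_[e[0][:2],.27],e[1]),3,0)
print("B");e=rows(e,down(0,.118,.27,-.25),8,0)
print("C");e=rows(e,down(0,.118,.125,-.25),6,0);rows(e,down(0,.118,.114,-.25),2,0)
E
```

```text
[0, 0.0, 0.0, -0.019, 0.0, 0.0, 0.0],[0, 0.0, 0.0, -0.019, 0.0, 0.0, 0.0],[0, 0.0, 0.0, -0.019, 0.0, 0.0, 0.0],[0, 0.0, 0.0, -0.019, 0.0, 0.0, 0.0],[0, 0.0, 0.0, -0.019, 0.0, 0.0, 0.0],
[0, -0.003, 0.016, -0.026, 0.0, 0.0, 0.0],[0, -0.003, 0.017, -0.027, 0.0, 0.0, 0.0],[0, -0.003, 0.016, -0.026, 0.0, 0.0, 0.0],
B
[0, 0.045, 0.011, 0.001, 0.07, 0.02, -0.01],[0, 0.044, 0.011, 0.002, 0.07, 0.01, -0.01],[0, 0.044, 0.012, 0.001, 0.07, 0.02, -0.01],[0, 0.045, 0.012, 0.001, 0.06, 0.02, -0.01],[0, 0.044, 0.013, 0.001, 0.07, 0.01, -0.01],[0, 0.043, 0.013, 0.001, 0.07, 0.02, -0.01],[0, 0.044, 0.014, 0.001, 0.07, 0.01, -0.01],[0, 0.044, 0.015, 0.0, 0.07, 0.02, -0.01],
--- p [0.54  0.272 0.27 ]

C
[0, 0.0, 0.0, 0.024, 0.0, 0.0, 0.0],[0, 0.0, 0.0, 0.024, 0.0, 0.0, 0.0],[0, 0.0, 0.0, 0.024, 0.0, 0.0, 0.0],[0, 0.0, 0.0, 0.024, 0.0, 0.0, 0.0],[0, 0.0, 0.0, 0.025, 0.0, 0.0, 0.0],[0, 0.0, 0.0, 0.024, 0.0, 0.0, 0.0],
[0, 0.0, 0.0, 0.005, 0.0, 0.0, 0.0],[0, 0.0, 0.0, 0.006, 0.0, 0.0, 0.0],
```

Request:
servo_tool([
  [0, 0, 0, -0.019, 0, 0, 0],
  [0, 0, 0, -0.019, 0, 0, 0],
  [0, 0, 0, -0.019, 0, 0, 0],
  [0, 0, 0, -0.019, 0, 0, 0],
  [0, 0, 0, -0.019, 0, 0, 0],
  [0, -0.003, 0.016, -0.026, 0, 0, 0],
  [0, -0.003, 0.017, -0.027, 0, 0, 0],
  [0, -0.003, 0.016, -0.026, 0, 0, 0],
], force=40)

```text
time_s: 7.15
ee_pos: [0.4858, -0.0912, 0.2699]
eef_rot: [2.59, 0.101, 1.644]
force: [0.4, 0.2, -2.6]
grip_width: 0.0413
grip_force: 40.0
```

Request:
servo_tool([
  [0, 0.045, 0.011, 0.001, 0.07, 0.02, -0.01],
  [0, 0.044, 0.011, 0.002, 0.07, 0.01, -0.01],
  [0, 0.044, 0.012, 0.001, 0.07, 0.02, -0.01],
  [0, 0.045, 0.012, 0.001, 0.06, 0.02, -0.01],
  [0, 0.044, 0.013, 0.001, 0.07, 0.01, -0.01],
  [0, 0.043, 0.013, 0.001, 0.07, 0.02, -0.01],
  [0, 0.044, 0.014, 0.001, 0.07, 0.01, -0.01],
  [0, 0.044, 0.015, 0, 0.07, 0.02, -0.01],
])

```text
time_s: 8.15
ee_pos: [0.539, 0.2739, 0.2685]
eef_rot: [-3.134, -0.001, 1.755]
force: [0.2, 0.6, -2.0]
grip_width: 0.0417
grip_force: 40.0
```

```bash
python3 - <<'E'
from h import *
from station import ctrl
c=ctrl.camera("scene");cv2.imwrite("pics/s1.png",cv2.resize(c["pixels"][100:290,130:400],None,fx=2.5,fy=2.5)[...,::-1])
a=cur();o=ctrl.get_obs();print(o["time_s"],np.round(o["force"],2),o["grip_width"],np.round(a[0],3),np.round((down(0,0,0,-.25)[1].inv()*a[1]).as_rotvec(),3))
e=rows(a,down(0,.118,.125,-.25),6,0);rows(e,down(0,.118,.114,-.25),2,0)
E
```

```text
8.2 [-1.27  2.49 -2.46] 0.04105361731660816 [0.539 0.278 0.267] [ 0.013  0.003 -0.   ]
[0, -0.001, 0.0, 0.024, 0.0, 0.0, 0.0],[0, -0.001, 0.0, 0.023, 0.0, 0.0, 0.0],[0, -0.001, 0.0, 0.024, -0.01, 0.0, 0.0],[0, -0.001, 0.0, 0.024, 0.0, 0.0, 0.0],[0, -0.002, 0.0, 0.023, 0.0, 0.0, 0.0],[0, -0.001, 0.0, 0.024, 0.0, 0.0, 0.0],
[0, 0.0, 0.0, 0.005, 0.0, 0.0, 0.0],[0, 0.0, 0.0, 0.006, 0.0, 0.0, 0.0],
```

View pics/s1.png

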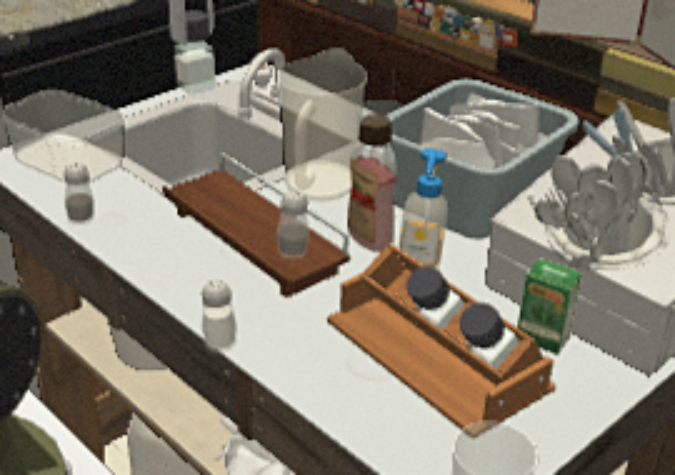

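The jar is held upright over the shelf, at (195,60) in the crop. The shaker and the other two jars are undisturbed. I'll lower it.

Request:
servo_tool([
  [0, 0, 0, 0.024, 0, 0, 0],
  [0, 0, 0, 0.024, 0, 0, 0],
  [0, 0, 0, 0.024, 0, 0, 0],
  [0, 0, 0, 0.024, 0, 0, 0],
  [0, 0, 0, 0.025, 0, 0, 0],
  [0, 0, 0, 0.024, 0, 0, 0],
  [0, 0, 0, 0.005, 0, 0, 0],
  [0, 0, 0, 0.004, 0, 0, 0],
])

```text
time_s: 9.2
ee_pos: [0.5387, 0.2725, 0.1154]
eef_rot: [-3.138, -0.001, 1.755]
force: [0.6, 0.1, -2.9]
grip_width: 0.0416
grip_force: 40.0
```

```bash
python3 - <<'E'
from h import *
from station import ctrl
a=cur();o=ctrl.get_obs();print(o["time_s"],np.round(o["force"],2),o["grip_width"],np.round(a[0],4),np.round((down(0,0,0,-.25)[1].inv()*a[1]).as_rotvec(),3),np.round(down(0,.118,.114)[0],3))
E
```

```text
9.2 [ 0.56  0.15 -2.88] 0.04164981332547909 [0.5387 0.2725 0.1154] [0.004 0.001 0.003] [0.539 0.272 0.114]
```

Request:
servo_tool([
  [0, 0, 0, 0.001, 0, 0, 0],
  [0, 0, 0, 0.001, 0, 0, 0],
  [0, 0, 0, 0.001, 0, 0, 0],
  [0, 0, 0, 0.001, 0, 0, 0],
  [0, 0, 0, 0.001, 0, 0, 0],
  [0, 0, 0, 0, 0, 0, 0],
  [0, 0, 0, 0, 0, 0, 0],
  [0, 0, 0, 0, 0, 0, 0],
])

```text
time_s: 10.2
ee_pos: [0.5387, 0.2724, 0.1115]
eef_rot: [-3.139, -0.001, 1.755]
force: [-5.0, -2.2, 9.5]
grip_width: 0.0414
grip_force: 40.0
```

```bash
python3 - <<'E'
from h import *
a=down(0,.118,.2505,-.25)
e=rows(a,bay(-.001,.195,-.6),8,75)
print("D");rows(e,bay(-.001,.071,-.6),4,75)
E
```

```text
[75, -0.053, -0.02, 0.006, -0.06, -0.03, -0.04],[75, -0.052, -0.022, 0.007, -0.07, -0.03, -0.04],[75, -0.051, -0.025, 0.006, -0.06, -0.03, -0.03],[75, -0.05, -0.027, 0.006, -0.06, -0.03, -0.04],[75, -0.048, -0.029, 0.007, -0.07, -0.03, -0.04],[75, -0.048, -0.031, 0.005, -0.06, -0.03, -0.04],[75, -0.046, -0.033, 0.005, -0.06, -0.03, -0.04],[75, -0.044, -0.036, 0.004, -0.07, -0.03, -0.03],
--- p [ 0.463 -0.175  0.201]

D
[75, 0.0, 0.0, 0.031, 0.0, 0.0, 0.0],[75, 0.0, 0.0, 0.031, 0.0, 0.0, 0.0],[75, 0.0, 0.0, 0.031, 0.0, 0.0, 0.0],[75, 0.0, 0.0, 0.031, 0.0, 0.0, 0.0],
```

Request:
servo_tool([
  [75, 0, 0, 0, 0, 0, 0],
  [75, 0, 0, 0, 0, 0, 0],
  [75, 0, 0, 0, 0, 0, 0],
  [75, 0, 0, -0.01, 0, 0, 0],
  [75, 0, 0, -0.03, 0, 0, 0],
  [75, 0, 0, -0.035, 0, 0, 0],
  [75, 0, 0, -0.035, 0, 0, 0],
  [75, 0, 0, -0.03, 0, 0, 0],
], force=25)

```text
time_s: 11.2
ee_pos: [0.5391, 0.2723, 0.2523]
eef_rot: [-3.139, -0.002, 1.755]
force: [-0.2, -0.9, -0.4]
grip_width: 0.0706
grip_force: 0.0
```

Request:
servo_tool([
  [75, -0.053, -0.02, 0.006, -0.06, -0.03, -0.04],
  [75, -0.052, -0.022, 0.007, -0.07, -0.03, -0.04],
  [75, -0.051, -0.025, 0.006, -0.06, -0.03, -0.03],
  [75, -0.05, -0.027, 0.006, -0.06, -0.03, -0.04],
  [75, -0.048, -0.029, 0.007, -0.07, -0.03, -0.04],
  [75, -0.048, -0.031, 0.005, -0.06, -0.03, -0.04],
  [75, -0.046, -0.033, 0.005, -0.06, -0.03, -0.04],
  [75, -0.044, -0.036, 0.004, -0.07, -0.03, -0.03],
])

```text
time_s: 12.2
ee_pos: [0.4634, -0.1618, 0.2031]
eef_rot: [2.677, 0.288, 1.989]
force: [0.4, 0.4, -0.2]
grip_width: 0.0703
grip_force: 0.0
```

```bash
python3 - <<'E'
from h import *
from station import ctrl
c=ctrl.camera("top");P=cloud(c);Z=P[...,2];im=c["pixels"].max(-1)
m=((Z>.125)&(Z<.16)&(im<80)&(P[...,0]>.47)&(P[...,0]<.6)&(P[...,1]>.1)&(P[...,1]<.34))
print("placed jar cap",m.sum(),np.round(P[m].mean(0),3))
e=rows(cur(),bay(-.001,.1,-.6),5,75);rows(e,bay(-.001,.071,-.6),3,75)
E
python3 st.py 0
```

```text
placed jar cap 144 [0.537 0.268 0.143]
[75, -0.002, -0.001, 0.019, 0.0, 0.0, 0.0],[75, -0.002, 0.0, 0.02, -0.01, 0.0, 0.0],[75, -0.001, -0.001, 0.019, 0.0, -0.01, 0.0],[75, -0.002, -0.001, 0.019, 0.0, 0.0, -0.01],[75, -0.002, 0.0, 0.019, 0.0, 0.0, 0.0],
[75, 0.0, 0.0, 0.01, 0.0, 0.0, 0.0],[75, 0.0, 0.0, 0.01, 0.0, 0.0, 0.0],[75, 0.0, 0.0, 0.009, 0.0, 0.0, 0.0],
t 12.25 q [-0.54 -0.1   2.06  0.35  0.71 -1.24] F_tool [ 1.32 -0.94  0.82] M_tool [ 0.268  0.106 -0.028] grip [0.0705 0.    ] rot [ 0.017  0.005 -0.592] lean,y,s [-0.0009  0.008   0.1963]
```

Request:
servo_tool([
  [75, 0, 0, 0.02, 0, 0, 0],
  [75, 0, 0, 0.02, 0, 0, 0],
  [75, 0, 0, 0.02, 0, 0, 0],
  [75, 0, 0, 0.02, 0, 0, 0],
  [75, 0, 0, 0.01, 0, 0, 0],
  [75, 0, 0, 0, 0, 0, 0],
  [75, 0, 0, 0, 0, 0, 0],
  [75, 0, 0, 0, 0, 0, 0],
])

```text
time_s: 13.25
ee_pos: [0.5097, -0.1643, 0.1254]
eef_rot: [2.679, 0.285, 1.989]
force: [-0.2, 0.2, 0.9]
grip_width: 0.0707
grip_force: 0.0
```

```bash
python3 - <<'E'
from h import *
rows(cur(),bay(-.0005,.071,-.6),4,75)
E
python3 st.py 0
```

```text
[75, -0.003, -0.002, 0.009, 0.0, 0.0, 0.0],[75, -0.004, -0.001, 0.009, -0.01, -0.01, -0.01],[75, -0.003, -0.002, 0.009, 0.0, 0.0, 0.0],[75, -0.003, -0.001, 0.008, -0.01, 0.0, 0.0],
t 13.25 q [-0.48  0.12  2.04  0.4   0.51 -1.27] F_tool [ 0.05  0.31 -0.85] M_tool [ 0.215  0.094 -0.039] grip [0.0707 0.    ] rot [ 0.021  0.009 -0.585] lean,y,s [-0.0015  0.014   0.1064]
```

Request:
servo_tool([
  [75, -0.006, -0.003, 0, -0.01, -0.01, -0.01],
  [75, -0.006, -0.003, 0, -0.01, 0, 0],
  [75, -0.001, 0, 0.018, 0, 0, 0],
  [75, 0, 0, 0.017, 0, 0, 0],
  [75, 0, 0, 0, 0, 0, 0],
  [0, 0, 0, 0, 0, 0, 0],
  [0, 0, 0, 0, 0, 0, 0],
  [0, 0, 0, 0, 0, 0, 0],
], force=25)

```text
time_s: 14.25
ee_pos: [0.5286, -0.1802, 0.0967]
eef_rot: [2.661, 0.298, 1.994]
force: [-3.3, -0.2, -0.1]
grip_width: 0.0438
grip_force: 1.0
```

```bash
python3 st.py 0
```

```text
t 14.25 q [-0.5   0.22  2.02  0.52  0.43 -1.42] F_tool [ 1.18 -2.61 -1.6 ] M_tool [ 0.665  0.133 -0.035] grip [0.0438 1.0067] rot [-0.001  0.005 -0.595] lean,y,s [0.0005 0.0001 0.0713]
```

Centred. I'll tug it now.

Request:
servo_tool([
  [0, 0, 0, 0, 0, 0, 0],
  [0, 0, 0, 0, 0, 0, 0],
  [0, 0, 0, 0, 0, 0, 0.05],
  [0, 0, 0, 0, 0, 0, 0.05],
  [0, 0, 0, 0, 0, 0, 0.05],
  [0, 0, 0, 0, 0, 0, 0.05],
  [0, 0, 0, 0, 0, 0, 0.05],
  [0, 0, 0, 0, 0, 0, 0],
])

```text
time_s: 15.25
ee_pos: [0.5285, -0.1804, 0.0964]
eef_rot: [2.608, 0.176, 1.769]
force: [-5.8, -0.4, 4.6]
grip_width: 0.0415
grip_force: 25.0
```

```bash
python3 st.py 0
```

```text
t 15.25 q [-0.5   0.22  2.02  0.52  0.43 -1.17] F_tool [-0.05 -2.63 -6.92] M_tool [ 0.912 -0.194 -0.026] grip [ 0.0415 25.0011] rot [ 0.     0.005 -0.344] lean,y,s [ 0.0003 -0.0002  0.0711]
```

Mz is about 0, so this cap is loose. I'll keep turning clockwise.

Request:
servo_tool([
  [0, 0, 0, 0, 0, 0, 0.08],
  [0, 0, 0, 0, 0, 0, 0.08],
  [0, 0, 0, 0, 0, 0, 0.08],
  [0, 0, 0, 0, 0, 0, 0.08],
  [0, 0, 0, 0, 0, 0, 0.08],
  [0, 0, 0, 0, 0, 0, 0.08],
  [0, 0, 0, 0, 0, 0, 0.08],
  [0, 0, 0, 0, 0, 0, 0],
])

```text
time_s: 16.25
ee_pos: [0.5286, -0.1805, 0.0965]
eef_rot: [2.594, -0.118, 1.289]
force: [-7.3, -1.2, 5.5]
grip_width: 0.0416
grip_force: 25.0
```

```bash
python3 st.py 0
```

```text
t 16.25 q [-0.5   0.22  2.02  0.52  0.43 -0.61] F_tool [-2.53 -2.65 -8.42] M_tool [ 0.667 -0.902  0.003] grip [ 0.0416 25.0012] rot [0.001 0.005 0.216] lean,y,s [ 0.0004 -0.0003  0.0711]
```

Request:
servo_tool([
  [0, 0, 0, 0, 0, 0, 0.08],
  [0, 0, 0, 0, 0, 0, 0.08],
  [0, 0, 0, 0, 0, 0, 0.08],
  [0, 0, 0, 0, 0, 0, 0.08],
  [0, 0, 0, 0, 0, 0, 0.08],
  [0, 0, 0, 0, 0, 0, 0.08],
  [0, 0, 0, 0, 0, 0, 0],
  [0, 0, 0, 0, 0, 0, 0],
])

```text
time_s: 17.25
ee_pos: [0.5292, -0.1805, 0.0969]
eef_rot: [2.694, -0.35, 0.86]
force: [1.3, -1.9, 6.1]
grip_width: 0.0417
grip_force: 25.0
```

```bash
python3 st.py 0
```

```text
t 17.25 q [-0.5   0.22  2.02  0.52  0.43 -0.13] F_tool [ 1.5   4.58 -4.43] M_tool [-0.647 -0.022 -0.507] grip [ 0.0417 25.0008] rot [0.001 0.005 0.693] lean,y,s [ 0.0012 -0.0002  0.0712]
```

At the stop: −0.5 N m after 1.29 rad. I'll firm it a little, then pull the jar.

```bash
python3 - <<'E'
from h import *
a=cur();a=(a[0],a[1]*Ro.from_rotvec([0,0,.1]))
b=(a[0]+Ro.from_euler("z",RACK["yaw"]).apply(AX)*.10,a[1])
e=rows(a,b,5,0)
print("B");e=rows(e,(np.r_[e[0][:2],.27],e[1]),2,0);e=rows(e,down(0,.05,.27,.7),9,0)
print("C");
E
```

```text
[0, 0.0, 0.0, -0.02, 0.0, 0.0, 0.0],[0, 0.0, 0.0, -0.02, 0.0, 0.0, 0.0],[0, 0.0, 0.0, -0.02, 0.0, 0.0, 0.0],[0, 0.0, 0.0, -0.02, 0.0, 0.0, 0.0],[0, 0.0, 0.0, -0.02, 0.0, 0.0, 0.0],
B
[0, 0.017, 0.016, -0.037, 0.0, 0.0, 0.0],[0, 0.017, 0.017, -0.038, 0.0, 0.0, 0.0],
[0, 0.031, -0.029, 0.001, 0.05, -0.04, -0.01],[0, 0.032, -0.029, 0.002, 0.04, -0.04, -0.02],[0, 0.032, -0.028, 0.002, 0.05, -0.05, -0.01],[0, 0.033, -0.027, 0.001, 0.04, -0.04, -0.02],[0, 0.033, -0.027, 0.001, 0.05, -0.04, -0.01],[0, 0.033, -0.026, 0.001, 0.05, -0.04, -0.01],[0, 0.034, -0.026, 0.001, 0.04, -0.04, -0.02],[0, 0.034, -0.026, 0.0, 0.05, -0.04, -0.01],
--- p [0.528 0.162 0.27 ]
[0, 0.035, -0.025, 0.001, 0.05, -0.05, -0.01],
C
```

Request:
servo_tool([
  [0, 0, 0, 0, 0, 0, 0.05],
  [0, 0, 0, 0, 0, 0, 0.05],
  [0, 0, 0, 0, 0, 0, 0],
  [0, 0, 0, -0.02, 0, 0, 0],
  [0, 0, 0, -0.02, 0, 0, 0],
  [0, 0, 0, -0.02, 0, 0, 0],
  [0, 0, 0, -0.02, 0, 0, 0],
  [0, 0, 0, -0.02, 0, 0, 0],
], force=40)

```text
time_s: 18.25
ee_pos: [0.4748, -0.1748, 0.1804]
eef_rot: [2.735, -0.391, 0.761]
force: [0.0, -0.5, -3.0]
grip_width: 0.0414
grip_force: 40.0
```

Request:
servo_tool([
  [0, 0.017, 0.016, -0.037, 0, 0, 0],
  [0, 0.017, 0.017, -0.038, 0, 0, 0],
  [0, 0.031, -0.029, 0.001, 0.05, -0.04, -0.01],
  [0, 0.032, -0.029, 0.002, 0.04, -0.04, -0.02],
  [0, 0.032, -0.028, 0.002, 0.05, -0.05, -0.01],
  [0, 0.033, -0.027, 0.001, 0.04, -0.04, -0.02],
  [0, 0.033, -0.027, 0.001, 0.05, -0.04, -0.01],
  [0, 0.033, -0.026, 0.001, 0.05, -0.04, -0.01],
])

```text
time_s: 19.25
ee_pos: [0.5151, 0.0785, 0.2688]
eef_rot: [3.014, -0.126, 0.772]
force: [0.4, -0.0, -3.8]
grip_width: 0.0415
grip_force: 40.0
```

Request:
servo_tool([
  [0, 0.034, -0.026, 0.001, 0.04, -0.04, -0.02],
  [0, 0.034, -0.026, 0, 0.05, -0.04, -0.01],
  [0, 0.035, -0.025, 0.001, 0.05, -0.05, -0.01],
  [0, 0, 0, 0, 0, 0, 0],
  [0, 0, 0, 0, 0, 0, 0],
  [0, 0, 0, 0.02, 0, 0, 0],
  [0, 0, 0, 0.02, 0, 0, 0],
  [0, 0, 0, 0.02, 0, 0, 0],
])

```text
time_s: 20.25
ee_pos: [0.5344, 0.2031, 0.2096]
eef_rot: [-3.135, 0.003, 0.801]
force: [-0.4, -0.4, -3.5]
grip_width: 0.0414
grip_force: 40.0
```

```bash
python3 - <<'E'
from h import *
from station import ctrl
a=cur();o=ctrl.get_obs();print(o["time_s"],np.round(o["force"],2),o["grip_width"],np.round(a[0],4),np.round((down(0,0,0,.7)[1].inv()*a[1]).as_rotvec(),3),np.round(down(0,.05,.21)[0],3))
e=rows(a,down(0,.05,.113,.7),8,0)
E
```

```text
20.25 [-0.44 -0.42 -3.46] 0.04139757545493463 [0.5344 0.2031 0.2096] [ 0.007 -0.003  0.007] [0.535 0.204 0.21 ]
[0, 0.0, 0.0, 0.012, 0.0, 0.0, 0.0],[0, 0.0, 0.0, 0.012, 0.0, 0.0, 0.0],[0, 0.001, 0.0, 0.012, 0.0, 0.0, 0.0],[0, 0.0, 0.0, 0.012, 0.0, 0.0, 0.0],[0, 0.0, 0.0, 0.012, 0.0, 0.0, 0.0],[0, 0.0, 0.0, 0.012, -0.01, 0.0, -0.01],[0, 0.0, 0.0, 0.013, 0.0, 0.0, 0.0],[0, 0.0, 0.0, 0.012, 0.0, 0.0, 0.0],
--- p [0.535 0.204 0.113]
```

Request:
servo_tool([
  [0, 0, 0, 0.018, 0, 0, 0],
  [0, 0, 0, 0.018, -0.005, 0, 0],
  [0, 0, 0, 0.018, 0, 0, 0],
  [0, 0, 0, 0.018, 0, 0, 0],
  [0, 0, 0, 0.016, 0, 0, 0],
  [0, 0, 0, 0.005, 0, 0, 0],
  [0, 0, 0, 0.003, 0, 0, 0],
  [0, 0, 0, 0.002, 0, 0, 0],
])

```text
time_s: 21.25
ee_pos: [0.5345, 0.2043, 0.1123]
eef_rot: [-3.14, 0.002, 0.802]
force: [-0.1, 0.4, -2.3]
grip_width: 0.0413
grip_force: 40.0
```

Request:
servo_tool([
  [0, 0, 0, 0.001, 0, 0, 0],
  [0, 0, 0, 0, 0, 0, 0],
  [70, 0, 0, 0, 0, 0, 0],
  [70, 0, 0, 0, 0, 0, 0],
  [70, 0, 0, 0, 0, 0, 0],
  [70, 0, 0, -0.01, 0, 0, 0],
  [70, 0, 0, -0.03, 0, 0, 0],
  [70, 0, 0, -0.04, 0, 0, 0],
], force=25)

```text
time_s: 22.25
ee_pos: [0.5342, 0.2042, 0.1919]
eef_rot: [-3.139, 0.004, 0.802]
force: [0.7, 0.1, 0.1]
grip_width: 0.066
grip_force: 0.0
```

```bash
python3 - <<'E'
from h import *
a=cur();print(np.round(a[0],3))
e=rows(a,(a[0]+[0,0,.045],a[1]),2,75)
e=rows(e,bay(-.085,.20,-.6),14,75)
E
```

```text
[0.534 0.204 0.192]
[75, 0.0, 0.0, -0.022, 0.0, 0.0, 0.0],[75, 0.0, 0.0, -0.023, 0.0, 0.0, 0.0],
[75, -0.028, 0.019, 0.002, -0.04, 0.0, -0.09],[75, -0.029, 0.016, 0.003, -0.05, 0.0, -0.09],[75, -0.031, 0.013, 0.004, -0.04, 0.0, -0.08],[75, -0.032, 0.01, 0.004, -0.04, 0.01, -0.09],[75, -0.032, 0.008, 0.005, -0.05, 0.0, -0.09],[75, -0.033, 0.004, 0.004, -0.04, 0.0, -0.09],[75, -0.033, 0.001, 0.005, -0.04, 0.0, -0.09],[75, -0.034, -0.002, 0.004, -0.04, 0.0, -0.08],
--- p [ 0.487 -0.06   0.219]
[75, -0.033, -0.005, 0.005, -0.05, 0.0, -0.09],[75, -0.032, -0.008, 0.004, -0.04, 0.01, -0.09],[75, -0.032, -0.011, 0.004, -0.04, 0.0, -0.09],[75, -0.03, -0.014, 0.003, -0.05, 0.0, -0.09],[75, -0.029, -0.017, 0.002, -0.04, 0.0, -0.08],[75, -0.028, -0.019, 0.001, -0.04, 0.0, -0.09],
```

Request:
servo_tool([
  [75, 0, 0, -0.022, 0, 0, 0],
  [75, 0, 0, -0.023, 0, 0, 0],
  [75, -0.028, 0.019, 0.002, -0.04, 0, -0.09],
  [75, -0.029, 0.016, 0.003, -0.05, 0, -0.09],
  [75, -0.031, 0.013, 0.004, -0.04, 0, -0.08],
  [75, -0.032, 0.01, 0.004, -0.04, 0.01, -0.09],
  [75, -0.032, 0.008, 0.005, -0.05, 0, -0.09],
  [75, -0.033, 0.004, 0.004, -0.04, 0, -0.09],
])

```text
time_s: 23.25
ee_pos: [0.4988, 0.0054, 0.2231]
eef_rot: [2.892, 0.06, 1.331]
force: [0.6, 0.1, 0.6]
grip_width: 0.0703
grip_force: 0.0
```

Request:
servo_tool([
  [75, -0.033, 0.001, 0.005, -0.04, 0, -0.09],
  [75, -0.034, -0.002, 0.004, -0.04, 0, -0.08],
  [75, -0.033, -0.005, 0.005, -0.05, 0, -0.09],
  [75, -0.032, -0.008, 0.004, -0.04, 0.01, -0.09],
  [75, -0.032, -0.011, 0.004, -0.04, 0, -0.09],
  [75, -0.03, -0.014, 0.003, -0.05, 0, -0.09],
  [75, -0.029, -0.017, 0.002, -0.04, 0, -0.08],
  [75, -0.028, -0.019, 0.001, -0.04, 0, -0.09],
])

```text
time_s: 24.25
ee_pos: [0.4516, -0.2593, 0.2053]
eef_rot: [2.664, 0.308, 1.994]
force: [-0.3, -1.3, 0.7]
grip_width: 0.0707
grip_force: 0.0
```

```bash
python3 - <<'E'
from h import *
rows(cur(),bay(-.086,.11,-.6),8,75)
E
python3 st.py -.085
```

```text
[75, 0.0, 0.0, 0.011, 0.0, 0.0, 0.0],[75, 0.0, 0.0, 0.011, 0.0, 0.0, 0.0],[75, 0.0, 0.0, 0.012, 0.0, 0.0, 0.0],[75, 0.0, 0.0, 0.011, 0.0, 0.0, 0.0],[75, 0.0, 0.0, 0.011, 0.0, 0.0, 0.0],[75, 0.0, 0.0, 0.011, 0.0, 0.0, 0.0],[75, 0.001, 0.0, 0.012, 0.0, 0.0, 0.0],[75, 0.0, 0.0, 0.011, 0.0, 0.0, 0.0],
--- p [ 0.499 -0.263  0.129]

t 24.25 q [-0.76 -0.01  1.98  0.49  0.77 -1.55] F_tool [-1.21 -0.6  -0.66] M_tool [ 0.181  0.119 -0.035] grip [0.0707 0.    ] rot [-0.001 -0.004 -0.6  ] lean,y,s [-0.     -0.0013  0.1998]
```

Request:
servo_tool([
  [75, 0.001, 0, 0.025, 0, 0, 0],
  [75, 0.001, 0, 0.03, 0, 0, 0],
  [75, 0, 0, 0.03, 0, 0, 0],
  [75, 0, 0, 0.025, 0, 0, 0],
  [75, 0, 0, 0.019, 0, 0, 0],
  [0, 0, 0, 0, 0, 0, 0],
  [0, 0, 0, 0, 0, 0, 0],
  [0, 0, 0, 0, 0, 0, 0],
])

```text
time_s: 25.25
ee_pos: [0.5191, -0.2639, 0.0954]
eef_rot: [2.664, 0.306, 1.992]
force: [-0.4, 0.0, 0.8]
grip_width: 0.0437
grip_force: 0.0
```

```bash
python3 st.py -.085
```

```text
t 25.25 q [-0.67  0.28  1.94  0.61  0.51 -1.64] F_tool [-0.05  0.01 -0.87] M_tool [ 0.242  0.169 -0.064] grip [0.0437 0.    ] rot [ 0.001 -0.004 -0.597] lean,y,s [-0.0011  0.0009  0.0708]
```

Request:
servo_tool([
  [0, 0, 0, 0, 0, 0, 0],
  [0, 0, 0, 0, 0, 0, 0],
  [0, 0, 0, 0, 0, 0, 0.05],
  [0, 0, 0, 0, 0, 0, 0.05],
  [0, 0, 0, 0, 0, 0, 0.05],
  [0, 0, 0, 0, 0, 0, 0.05],
  [0, 0, 0, 0, 0, 0, 0.05],
  [0, 0, 0, 0, 0, 0, 0],
])

```text
time_s: 26.25
ee_pos: [0.5194, -0.2638, 0.0955]
eef_rot: [2.609, 0.184, 1.765]
force: [-3.2, 2.7, 6.8]
grip_width: 0.0417
grip_force: 25.0
```

```bash
python3 st.py -.085
```

```text
t 26.25 q [-0.66  0.28  1.94  0.61  0.51 -1.39] F_tool [ 1.98  1.41 -7.58] M_tool [0.044 0.299 0.027] grip [ 0.0417 25.0017] rot [-0.    -0.004 -0.346] lean,y,s [-0.0009  0.0009  0.0707]
```

This one is loose too. I'll turn it in two stages.

Request:
servo_tool([
  [0, 0, 0, 0, 0, 0, 0.07],
  [0, 0, 0, 0, 0, 0, 0.07],
  [0, 0, 0, 0, 0, 0, 0.07],
  [0, 0, 0, 0, 0, 0, 0.07],
  [0, 0, 0, 0, 0, 0, 0.07],
  [0, 0, 0, 0, 0, 0, 0.07],
  [0, 0, 0, 0, 0, 0, 0.07],
  [0, 0, 0, 0, 0, 0, 0],
])

```text
time_s: 27.25
ee_pos: [0.5206, -0.2645, 0.0967]
eef_rot: [2.582, -0.071, 1.347]
force: [6.8, -0.3, 6.4]
grip_width: 0.0421
grip_force: 25.0
```

```bash
python3 st.py -.085
```

```text
t 27.25 q [-0.66  0.28  1.94  0.61  0.51 -0.9 ] F_tool [ 1.68  9.05 -1.77] M_tool [-1.534  0.252 -0.453] grip [ 0.0421 25.0007] rot [-0.004 -0.005  0.143] lean,y,s [0.0008 0.0003 0.071 ]
```

Request:
servo_tool([
  [0, 0, 0, 0, 0, 0, 0.05],
  [0, 0, 0, 0, 0, 0, 0.05],
  [0, 0, 0, 0, 0, 0, 0.05],
  [0, 0, 0, 0, 0, 0, 0],
  [0, 0, 0, 0, 0, 0, 0],
  [0, 0, 0, 0, 0, 0, 0],
  [0, 0, 0, 0, 0, 0, 0],
  [0, 0, 0, 0, 0, 0, 0],
])

```text
time_s: 28.25
ee_pos: [0.5204, -0.2651, 0.0966]
eef_rot: [2.596, -0.149, 1.219]
force: [5.5, -3.9, 6.0]
grip_width: 0.0413
grip_force: 25.0
```

```bash
python3 st.py -.085;python3 - <<'E'
from h import *
a=cur()
b=(a[0]+Ro.from_euler("z",RACK["yaw"]).apply(AX)*.10,a[1])
e=rows(a,b,5,0);e=rows(e,(np.r_[e[0][:2],.27],e[1]),3,0)
print("B");e=rows(e,down(0,-.018,.27,.2),8,0)
E
```

```text
t 28.25 q [-0.66  0.28  1.94  0.61  0.51 -0.75] F_tool [-0.86  8.79 -1.91] M_tool [-1.46  -0.251 -0.473] grip [ 0.0413 25.0002] rot [-0.005 -0.006  0.292] lean,y,s [ 0.0008 -0.0002  0.0711]
[0, 0.0, 0.0, -0.02, 0.0, 0.0, 0.0],[0, 0.0, 0.0, -0.02, 0.0, 0.0, 0.0],[0, 0.0, 0.0, -0.02, 0.0, 0.0, 0.0],[0, 0.0, 0.0, -0.02, 0.0, 0.0, 0.0],[0, -0.001, 0.001, -0.02, 0.0, 0.0, 0.0],
[0, 0.004, 0.015, -0.025, 0.0, 0.0, 0.0],[0, 0.005, 0.015, -0.025, 0.0, 0.0, 0.0],[0, 0.004, 0.015, -0.025, 0.0, 0.0, 0.0],
B
[0, 0.049, -0.012, 0.001, 0.07, -0.02, -0.02],[0, 0.049, -0.011, 0.001, 0.07, -0.01, -0.01],[0, 0.049, -0.01, 0.002, 0.07, -0.02, -0.02],[0, 0.049, -0.01, 0.001, 0.07, -0.01, -0.01],[0, 0.049, -0.008, 0.001, 0.06, -0.02, -0.02],[0, 0.05, -0.008, 0.001, 0.07, -0.01, -0.02],[0, 0.05, -0.007, 0.0, 0.07, -0.02, -0.01],[0, 0.05, -0.006, 0.0, 0.07, -0.01, -0.02],
--- p [0.531 0.136 0.27 ]
```

Tight: the torque holds at the slip level through a further 0.15 rad. I'll pull and carry this jar.

Request:
servo_tool([
  [0, 0, 0, -0.02, 0, 0, 0],
  [0, 0, 0, -0.02, 0, 0, 0],
  [0, 0, 0, -0.02, 0, 0, 0],
  [0, 0, 0, -0.02, 0, 0, 0],
  [0, -0.001, 0.001, -0.02, 0, 0, 0],
  [0, 0.004, 0.015, -0.025, 0, 0, 0],
  [0, 0.005, 0.015, -0.025, 0, 0, 0],
  [0, 0.004, 0.015, -0.025, 0, 0, 0],
], force=40)

```text
time_s: 29.25
ee_pos: [0.4662, -0.2594, 0.2688]
eef_rot: [2.602, -0.151, 1.218]
force: [-0.3, -0.4, -1.6]
grip_width: 0.0413
grip_force: 40.0
```

Request:
servo_tool([
  [0, 0.049, -0.012, 0.001, 0.07, -0.02, -0.02],
  [0, 0.049, -0.011, 0.001, 0.07, -0.01, -0.01],
  [0, 0.049, -0.01, 0.002, 0.07, -0.02, -0.02],
  [0, 0.049, -0.01, 0.001, 0.07, -0.01, -0.01],
  [0, 0.049, -0.008, 0.001, 0.06, -0.02, -0.02],
  [0, 0.05, -0.008, 0.001, 0.07, -0.01, -0.02],
  [0, 0.05, -0.007, 0, 0.07, -0.02, -0.01],
  [0, 0.05, -0.006, 0, 0.07, -0.01, -0.02],
])

```text
time_s: 30.25
ee_pos: [0.5298, 0.1389, 0.2699]
eef_rot: [-3.135, -0.003, 1.311]
force: [0.4, -0.9, -2.0]
grip_width: 0.0414
grip_force: 40.0
```

Request:
servo_tool([
  [0, 0, 0, 0, 0, 0, 0],
  [0, 0, 0, 0, 0, 0, 0],
  [0, 0, 0, 0, 0, 0, 0],
  [0, 0, 0, 0, 0, 0, 0],
  [0, 0, 0, 0, 0, 0, 0],
  [0, 0, 0, 0, 0, 0, 0],
  [0, 0, 0, 0, 0, 0, 0],
  [0, 0, 0, 0, 0, 0, 0],
])

```text
time_s: 31.25
ee_pos: [0.53, 0.1372, 0.2697]
eef_rot: [-3.137, -0.004, 1.31]
force: [0.2, 0.4, -1.9]
grip_width: 0.0416
grip_force: 40.0
```

```bash
python3 - <<'E'
from h import *
from station import ctrl
a=cur();o=ctrl.get_obs();print(o["time_s"],np.round(o["force"],2),np.round(a[0],4),np.round((down(0,0,0,.2)[1].inv()*a[1]).as_rotvec(),3),np.round(down(0,-.018,.27)[0],3))
c=ctrl.camera("scene");cv2.imwrite("pics/s2.png",cv2.resize(c["pixels"][100:290,130:400],None,fx=2.5,fy=2.5)[...,::-1])
e=rows(a,down(0,-.018,.25,.2),3,0)
e=rows(e,down(0,-.018,.15,.2),5,0)
E
```

```text
31.25 [ 0.19  0.44 -1.9 ] [0.53   0.1372 0.2697] [ 0.004  0.004 -0.002] [0.531 0.136 0.27 ]
[0, 0.0, 0.0, 0.007, 0.0, 0.0, 0.0],[0, -0.001, 0.001, 0.006, 0.0, 0.0, 0.0],[0, 0.0, 0.0, 0.007, 0.0, 0.0, 0.0],
[0, 0.0, 0.0, 0.02, 0.0, 0.0, 0.0],[0, 0.0, 0.0, 0.02, 0.0, 0.0, 0.0],[0, 0.0, 0.0, 0.02, 0.0, 0.0, 0.0],[0, 0.0, 0.001, 0.02, 0.0, 0.0, 0.0],[0, 0.0, 0.0, 0.02, 0.0, 0.0, 0.0],
```

View pics/s2.png

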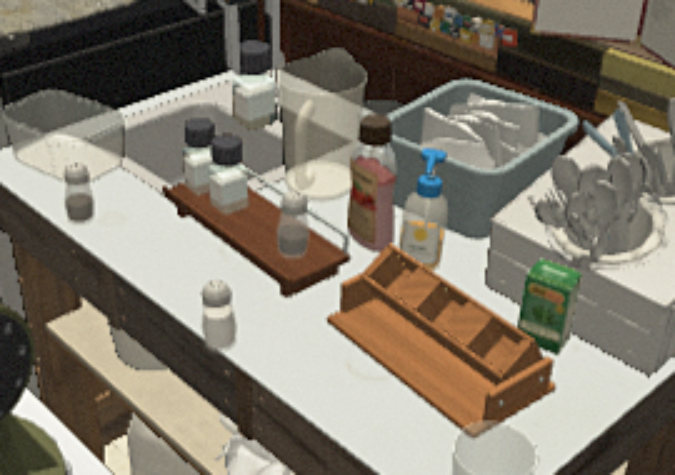

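Two jars stand upright on the board, at (200,155) and (229,172) in the crop. The third hangs upright at (255,85) and the shaker at (292,225) is untouched. I'll lower the third.

Request:
servo_tool([
  [0, 0, 0, 0.025, 0, 0, 0],
  [0, 0, 0, 0.025, 0, 0, 0],
  [0, 0, 0, 0.025, 0, 0, 0],
  [0, 0, 0, 0.025, 0, 0, 0],
  [0, 0, 0, 0.025, 0, 0, 0],
  [0, 0, 0, 0.02, 0, 0, 0],
  [0, 0, 0, 0.008, 0, 0, 0],
  [0, 0, 0, 0.003, 0, 0, 0],
])

```text
time_s: 32.3
ee_pos: [0.5296, 0.138, 0.1139]
eef_rot: [-3.138, -0.004, 1.31]
force: [-0.7, -0.5, -2.3]
grip_width: 0.0412
grip_force: 40.0
```

Request:
servo_tool([
  [0, 0, 0, 0.001, 0, 0, 0],
  [0, 0, 0, 0.001, 0, 0, 0],
  [0, 0, 0, 0.001, 0, 0, 0],
  [0, 0, 0, 0, 0, 0, 0],
  [0, 0, 0, 0, 0, 0, 0],
  [0, 0, 0, 0, 0, 0, 0],
  [0, 0, 0, 0, 0, 0, 0],
  [0, 0, 0, 0, 0, 0, 0],
])

```text
time_s: 33.3
ee_pos: [0.5301, 0.1383, 0.1121]
eef_rot: [-3.139, -0.005, 1.31]
force: [-0.9, 1.0, 7.1]
grip_width: 0.0411
grip_force: 40.0
```

On the board. I'll release and retreat.

Request:
servo_tool([
  [70, 0, 0, 0, 0, 0, 0],
  [70, 0, 0, 0, 0, 0, 0],
  [70, 0, 0, 0, 0, 0, 0],
  [70, 0, 0, -0.01, 0, 0, 0],
  [70, 0, 0, -0.03, 0, 0, 0],
  [70, 0, 0, -0.04, 0, 0, 0],
  [70, 0, 0, -0.04, 0, 0, 0],
  [70, 0, 0, -0.03, 0, 0, 0],
])

```text
time_s: 34.3
ee_pos: [0.5301, 0.1373, 0.2634]
eef_rot: [-3.139, -0.005, 1.31]
force: [0.6, 0.3, 0.3]
grip_width: 0.0658
grip_force: 0.0
```

Request:
servo_tool([
  [70, 0, -0.03, 0, 0, 0, 0],
  [70, 0, -0.03, 0, 0, 0, 0],
  [70, 0, -0.03, 0, 0, 0, 0],
  [70, 0, -0.02, 0, 0, 0, 0],
  [70, 0, 0, 0, 0, 0, 0],
  [70, 0, 0, 0, 0, 0, 0],
  [70, 0, 0, 0, 0, 0, 0],
  [70, 0, 0, 0, 0, 0, 0],
])

```text
time_s: 35.3
ee_pos: [0.424, 0.1655, 0.261]
eef_rot: [-3.137, -0.004, 1.31]
force: [0.4, 0.7, 0.2]
grip_width: 0.0659
grip_force: 0.0
```

```bash
python3 - <<'E'
from h import *
from station import ctrl
c=ctrl.camera("scene");cv2.imwrite("pics/s3.png",cv2.resize(c["pixels"][100:290,130:400],None,fx=2.5,fy=2.5)[...,::-1])
P=cloud(c);Z=P[...,2];m=((Z>.12)&(Z<.16)&(c["pixels"].max(-1)<80)&(P[...,0]>.45)&(P[...,0]<.62)&(P[...,1]>.08)&(P[...,1]<.34)).astype(np.uint8)
n,l,s,_=cv2.connectedComponentsWithStats(m)
for i in range(1,n):
    if s[i,4]>30: q=P[l==i];print(np.round(Ro.from_euler("z",-SHELF["yaw"]).apply(q.mean(0)-SHELF["o"]),3),"top z",np.round(np.percentile(q[:,2],95),3))
E
```

```text
[-0.009  0.035  0.133] top z 0.145
```

View pics/s3.png

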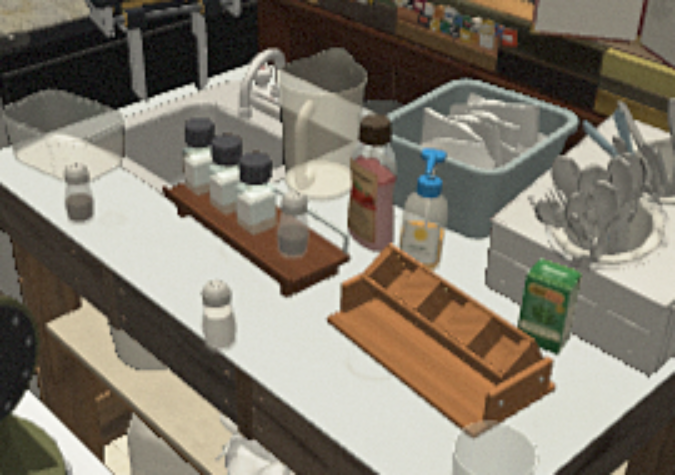

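All three jars stand upright on the board at (200,155), (227,172) and (255,190). The shaker and the other items are where they were, and the gripper is clear.

```bash
python3 -c "
from station import ctrl
print(ctrl.hand_in())"
```

```text
the job is handed in; nothing more can be done
None
```

I handed the job in at about 35 s of the 72 s: two caps were loose and are now tight, the third was already tight, and all three jars stand upright on the shelf with nothing else visibly moved; no verdict came back.

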